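# Close the dispensary hatch with the hook pole

## Task

Close the dispensary hatch: take the hook pole from its cradle, put its hook through the red ring on the sash and pull the sash fully down with it. Then unhook the pole and lay it back in its cradle the way it lay. Do not touch the hatch with the robot itself, and leave the other things on the counter where they stand.

Things in the scene. Friction and masses are not known exactly. Their poses are not given: they have to be found in the camera images.
- hatch: Fixed counter screen: grey foot 150 x 340 x 20 mm, two white posts 32 x 26 mm, 304 mm between centres, and a header, 435 mm high. Origin: centre of the foot's underside. x points away from the robot's side, square to the sash, y left along the sash, z up. The sash slides in the plane x = 0; the ring stands out on the -x side.
- sash (a joint): Downward travel of the barred sash with its blue middle rail, in m: 0 = fully up, 0.150 = fully shut on the sill. Stays at any height by friction; needs about 2 to 4 N to pull down (about 8 N to push up).
- ring (a point): Centre of the red ring on the sash: 8 mm round bar, 34 mm clear inside, 50 mm outside, standing so that its hole runs sideways, along the hatch's y: a prong enters from the side. It is 55 mm in front (-x) of the sash plane, 0.300 m high minus the sash travel. A 12 mm stem joins its far edge to the rail; otherwise free all round.
- pole: Hook pole, 0.14 kg, 200 mm long. Orange handle 120 x 20 (y) x 22 (z) mm; origin at its centre, x along the pole to the hook. Steel shaft 10 mm thick (dark 17 mm ferrule to x = 72 mm) to x = 135 mm, where an 8 mm prong turns square to the left (+y), level, ending in a 12 mm ball at y = 40 mm. Balances about 15 mm ahead of the handle's centre.
- prong (a point): Middle of the prong's length, at (135, 20, 0) mm in the pole's frame. Within about 20 mm of the ring's centre, the prong is through the ring.
- cradle: Fixed white pole rest: base 140 x 70 x 8 mm, two notched posts under the handle's ends. Origin: underside centre; x along the pole. Posts x = -51 to -39 and 39 to 51 mm, notch floors 40 high, about 30 wide, flared cheeks 14 high. Pole at rest: origin 51 mm above this origin, within 6 mm along x, same x axis, prong left and level. Between the posts the handle is free on both sides.
- tray: Fixed clear tray 200 x 130 x 35 mm with blister cards, a bystander. Origin: centre of the underside.
- tin: Olive-green tin, 72 mm across, 68 mm high, a bystander on the counter before the hatch. Origin: centre of the underside.
- bottle: Amber jar, 60 mm across, 120 mm high, a bystander. Origin: centre of the underside.
- carton: White carton 120 x 70 x 40 mm, a bystander. Origin: centre of the underside.
Not all that is in view belongs to the job. Leave any pink look-alike of the cradle alone. What is shaped like the pole but turquoise is not meant.

How it is judged:
By the outcome, as a careful person would: the job done as asked, in the order asked, and still so for the second after the job is handed in, with the robot touching nothing.
It also fails if it takes over 61 s, if anything falls off the work surface, if the arm or the gripper's body presses on something with over 40 N, if the wrist force passes 120 N, or if a joint passes its speed limit or range.

## Robot

A 6-joint arm with a two-finger parallel gripper is mounted at the origin on the work surface. World frame = base frame: x ahead of the robot, y to its left, z up, the work surface at z = 0. Lengths are in m, angles in rad, forces in N, time in s.
With the tool pointing down it reaches from about 0.325 to 0.925 m from the base axis. Payload 3.1 kg.
Tool frame: the origin (TCP) lies on the mounting face of the last link; the fingertips stand 173 mm ahead of it and the grasp point (between the pads) lies 155 mm ahead of it; x points along the fingers, y is the direction in which the jaws open and shut, and the axes are right-handed (so a half turn about x gives the same grasp; the last joint's range is limited). The gripper opens to 85 mm and grips with 20 to 120 N. Pads are 22 mm wide; open, the fingers measure 114 mm over their backs; the gripper's body (76 mm by 85 mm) begins 54 mm behind the grasp point. The pads swing forward as they close: fully open they stand 13 mm farther back than shut.
Start: joints at [-1.255, 0.217, 1.613, -0, 1.311, -0.112], TCP at [0.259, -0.569, 0.405] pointing down, gripper open.
Joint ranges: [-2.75, 2.75], [-0.78, 2.1], [0.31, 2.55], [-1.13, 4.27], [0.13, 2.63], [-2.58, 2.58]. Speed limits (rad/s): [2.79, 2.79, 3.14, 3.14, 3.14, 3.14].

## Interface

Orientations are given as a 3x3 rotation matrix whose columns are the frame's x, y, z axes.
In Python, from workcell import manip gives the robot as it stands.
- The arm moves only by the shell command python3 -m jog 'ROWS' [OPENING]. ROWS is text: rows parted by semicolons, each of 4 numbers parted by spaces: the shift along the tool's x, y, z in m, then the turn about the tool's x in rad. A call has 1 to 5 rows; each row is the pose to reach, as a shift and turn from the pose measured when the call began, along the tool's axes at that moment; what a row does not reach only later rows make up. A row lasts 1/10 s, in which the tool goes at most 50 mm and 8.59 degrees, less where a joint would pass 70% of its speed; a pose out of reach is approached as far as the arm can. A call with a gripper value outside its range is refused whole. OPENING is the opening, from 0 (shut) to 1 (fully open), set as the call begins (- or left out, the last holds). The fingers move at their own pace and stop on an object; the grip force is fixed at half the most. Time passes only in rows, so rows that repeat a pose let the fingers close. It gives the time, the measured TCP pose, the force and the opening at its end, in the units of the state.
- manip.get_state(): the state, without advancing time (a new reading comes with each control period).
- manip.read_camera(name): name is "side" or "top" or "wrist"; returns (picture, depth): 400x640x3 uint8, red, green, blue; 400x640 float32, m along the optical axis (not along the pixel's ray), 0 where there is no reading.
- manip.camera_params(name): a dict with "mtx" (3x3 intrinsics, pixels), "R" (3x3) and "t" (3): a world point X has camera coordinates R X + t; the wrist camera has in their place "tool_from_camera" (4x4, takes a point from camera to tool coordinates, whose origin is the TCP and whose axes are the tool frame's). Camera axes: x right, y down, z forward; pixel columns grow to the right and rows downward; lengths in m; the calibration is good to about 2 mm. A picture is of the moment at which its call begins: read the wrist's pose just before it. camera_params takes no time and is no camera call.
- manip.job_done(): hands the job in, once; it reports no verdict.
The state is a dict: "time_s": time; "joint_pos": joint angles; "qd": joint speeds; "effort": joint torques, N m; "position": TCP position; "tcp_rot": TCP orientation; "contact_force": force on the tool from outside, world axes, zero at the start; "torque": the same for the moment, N m; "opening": finger opening in m.
Only numpy, scipy, OpenCV 4.12 (cv2) and the standard library are available. Lean on these libraries where they do the work, as an engineer would, in place of code of your own. Each camera call takes 0.05 s, during which the arm holds its last target. There are 200 camera calls.

## Working session

There is one attempt and no reset: what is moved stays moved. The work goes in short steps, Python scripts to look and compute and a shell command to move; the robot and the scene stay as the last step left them, time stands still between calls to the robot, and variables do not carry over. Pictures are saved under pics/ and viewed, about 8 in all and at most 12, crops included, and the job is handed in when it is done.

```bash
ls; mkdir -p pics; cat > h.py <<'E'
import numpy as np, cv2
from workcell import manip
def cloud(name):
    st=manip.get_state(); im,d=manip.read_camera(name); p=manip.camera_params(name)
    v,u=np.mgrid[0:400,0:640]; K=p["mtx"]
    c=np.stack([(u-K[0,2])/K[0,0]*d,(v-K[1,2])/K[1,1]*d,d],-1)
    if "R" in p: w=(c-p["t"])@np.array(p["R"])
    else:
        T=np.array(p["tool_from_camera"]); w=c@T[:3,:3].T+T[:3,3]
        w=w@np.array(st["tcp_rot"]).T+np.array(st["position"])
    w[d==0]=np.nan
    return im,d,w
def save(im,f): cv2.imwrite("pics/"+f,im[...,::-1])
E
python3 - <<'E'
from h import *
for n in("top","side"):
    im,d,w=cloud(n); save(im,n+"0.png"); np.savez(n+"0.npz",im=im,d=d,w=w)
    p=manip.camera_params(n); print(n,p["mtx"],-np.array(p["R"]).T@p["t"],p["R"])
print(manip.get_state())
E
```

```text
pics
top [[464.77897024   0.         319.75052002]
 [  0.         464.77897024 185.5820372 ]
 [  0.           0.           1.        ]] [0.30442801 0.02750569 1.73595738] [[ 0.00579946 -0.99996441  0.00612688]
 [-0.99600165 -0.00632246 -0.08911086]
 [ 0.08914643 -0.00558559 -0.99600287]]
side [[418.82953413   0.         326.59567307]
 [  0.         418.82953413 201.21810697]
 [  0.           0.           1.        ]] [-0.08860287  0.74654604  1.14389409] [[-7.99078526e-01 -6.01226475e-01  4.85104522e-04]
 [-4.43757869e-01  5.89245261e-01 -6.75180699e-01]
 [ 4.05650666e-01 -5.39737667e-01 -7.37652214e-01]]
{'time_s': 0.1, 'joint_pos': array([-1.25518816e+00,  2.17723748e-01,  1.61481776e+00,  4.28216081e-06,
        1.31128567e+00, -1.12217742e-01]), 'qd': array([-0.00152403, -0.0021888 , -0.00152224,  0.00186744,  0.00053006,
       -0.00029212]), 'effort': array([-1.12765334e-03, -3.98079693e+01, -3.04970098e+01, -1.49090906e-04,
        4.34241738e-03, -2.94072947e-06]), 'position': array([ 0.25920469, -0.56831343,  0.40344745]), 'tcp_rot': array([[-6.89648954e-04,  4.14891880e-01, -9.09870459e-01],
       [ 2.12543745e-03, -9.09868012e-01, -4.14892375e-01],
       [-9.99997503e-01, -2.22000284e-03, -2.54337216e-04]]), 'contact_force': array([ 0.22155013, -0.71401527, -0.18911195]), 'torque': array([ 0.03919364, -0.00244402,  0.02417947]), 'opening': 0.08541023141282332}
```

View pics/top0.png

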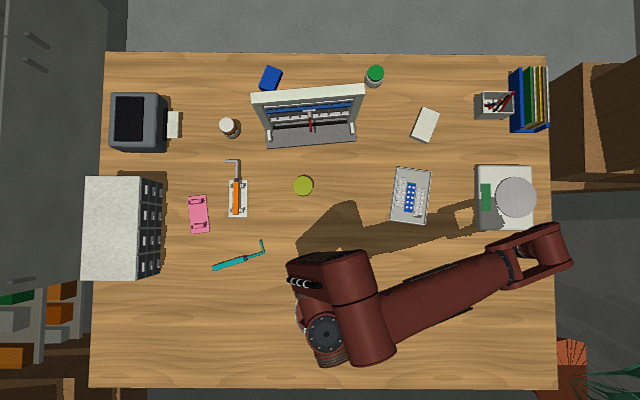

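View pics/side0.png

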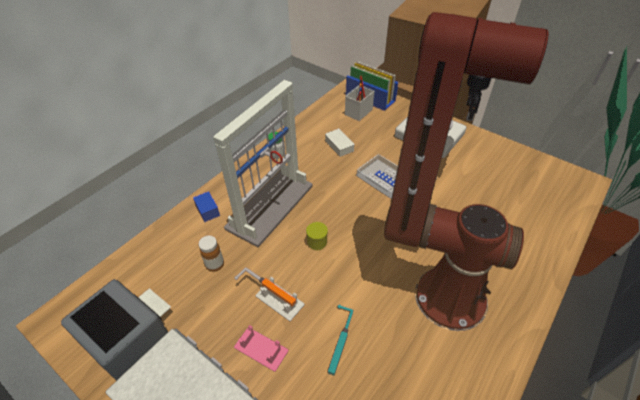

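The top view shows the orange pole in its cradle at about (235,190), hook away from the robot and prong to the left. The hatch is at (307,115), the ring at about (311,125) and the tin at (303,185). The side view confirms the sash is up, with the ring at about (277,157).

```bash
python3 - <<'E'
from h import *
def rep(n,m,w):
    p=w[m&np.isfinite(w[...,0])]
    if len(p)<4: print(n,len(p));return
    c=np.median(p,0); u,s,vt=np.linalg.svd((p-p.mean(0))[:,:2],full_matrices=False)
    ax=vt[0]; print(n,len(p),"med",c.round(4),"mean",p.mean(0).round(4),"min",np.percentile(p,2,0).round(3),"max",np.percentile(p,98,0).round(3),"yaw",np.degrees(np.arctan2(ax[1],ax[0])).round(2))
for n in("top","side"):
    z=np.load(n+"0.npz"); im,w=z["im"],z["w"]; hsv=cv2.cvtColor(im,cv2.COLOR_RGB2HSV); H,S,V=[hsv[...,i].astype(int) for i in range(3)]
    x,y,zz=[w[...,i] for i in range(3)]
    print("==",n)
    rep("orange",(H>5)&(H<18)&(S>190)&(V>150)&(x>.2)&(x<.6)&(y>.1)&(y<.5),w)
    rep("red",((H<6)|(H>174))&(S>130)&(V>60)&(x>.45)&(x<.8)&(y>-.15)&(y<.25)&(zz>.15),w)
    rep("olive",(H>22)&(H<38)&(S>150)&(x>.2)&(x<.6)&(abs(y)<.3)&(zz>.05),w)
    rep("blue rail",(H>100)&(H<125)&(S>150)&(zz>.2)&(x>.4)&(x<.8)&(abs(y)<.3),w)
    rep("header",(zz>.41)&(S<60)&(x>.4)&(x<.9)&(y>-.2)&(y<.3),w)
    rep("foot",(zz>.01)&(zz<.03)&(S<60)&(x>.4)&(x<.8)&(y>-.15)&(y<.27),w)
    rep("cradlebase",(zz<.02)&(zz>.003)&(S<60)&(V>150)&(x>.25)&(x<.5)&(y>.22)&(y<.4),w)
    rep("shaft",(zz>.035)&(zz<.07)&(S<80)&(x>.43)&(x<.6)&(y>.2)&(y<.4),w)
    b={"top":(180,240,150,220),"side":(225,310,255,310)}[n]
    c=im[b[2]:b[3],b[0]:b[1]]; save(cv2.resize(c,None,fx=7,fy=7,interpolation=cv2.INTER_NEAREST),n+"c.png")
E
```

```text
== top
orange 142 med [0.4074 0.322  0.0624] mean [0.4083 0.3224 0.0621] min [0.353 0.315 0.053] max [0.465 0.332 0.069] yaw -179.06
red 30 med [0.6261 0.0514 0.289 ] mean [0.6277 0.0516 0.288 ] min [0.61  0.048 0.274] max [0.648 0.055 0.296] yaw -173.66
olive 308 med [0.4534 0.0818 0.0684] mean [0.4515 0.0789 0.0742] min [0.42  0.05  0.061] max [0.485 0.114 0.078] yaw -130.81
blue rail 350 med [0.6867 0.0552 0.2757] mean [0.686  0.0561 0.2752] min [ 0.67  -0.073  0.266] max [0.703 0.186 0.282] yaw -84.38
header 1511 med [0.6846 0.0582 0.4346] mean [0.6848 0.0578 0.4336] min [ 0.659 -0.099  0.416] max [0.713 0.214 0.441] yaw -84.48
foot 2155 med [0.6603 0.0553 0.0205] mean [0.6647 0.0561 0.0206] min [ 0.607 -0.102  0.012] max [0.745 0.205 0.029] yaw 95.63
cradlebase 295 med [0.4036 0.3094 0.0093] mean [0.4041 0.3208 0.0094] min [0.344 0.291 0.004] max [0.478 0.356 0.017] yaw 179.45
shaft 115 med [0.5063 0.3244 0.054 ] mean [0.5034 0.3291 0.0535] min [0.449 0.302 0.037] max [0.547 0.364 0.063] yaw -167.62
== side
orange 224 med [0.4064 0.3245 0.0614] mean [0.4067 0.3247 0.0614] min [0
[... 237 characters left out ...]
7] min [0.42  0.05  0.052] max [0.484 0.116 0.073] yaw 137.21
blue rail 29 med [0.6805 0.1048 0.2756] mean [0.682  0.0917 0.2758] min [ 0.672 -0.054  0.273] max [0.697 0.177 0.278] yaw 95.66
header 1332 med [0.6775 0.0844 0.4335] mean [0.6782 0.0777 0.4298] min [ 0.656 -0.097  0.412] max [0.709 0.222 0.437] yaw -84.71
foot 2389 med [0.6707 0.0614 0.02  ] mean [0.6757 0.0616 0.0201] min [ 0.604 -0.09   0.014] max [0.759 0.224 0.028] yaw 99.63
cradlebase 432 med [0.3929 0.3421 0.0076] mean [0.3945 0.3372 0.0078] min [0.34  0.292 0.004] max [0.473 0.357 0.013] yaw -167.27
shaft 142 med [0.5063 0.3282 0.0532] mean [0.5008 0.3319 0.0523] min [0.448 0.301 0.037] max [0.548 0.364 0.06 ] yaw -170.55
```

```bash
cat > to.py <<'E'
# python3 to.py x y z yaw_deg(of tool y) -> shift in present tool axes and turn
import sys; from h import *
x,y,z,yaw=map(float,sys.argv[1:]); s=manip.get_state(); R=np.array(s["tcp_rot"])
d=R.T@(np.array([x,y,z])-s["position"]); now=np.degrees(np.arctan2(R[1,1],R[0,1]))
t=-np.radians((yaw-now+180)%360-180)
print("row %.4f %.4f %.4f %.4f"%(*d,t),"now",np.round(s["position"],4),round(now,2),"F",np.round(s["contact_force"],1),"T",np.round(s["torque"],2),"open",round(s["opening"],4),"t",s["time_s"],"j",np.round(s["joint_pos"],2))
E
python3 to.py 0.35 0.32 0.405 90
```

```text
row 0.0003 -0.7706 -0.4512 -2.7138 now [ 0.2592 -0.5683  0.4034] -65.49 F [ 0.2 -0.7 -0.2] T [ 0.04 -0.    0.02] open 0.0854 t 0.1 j [-1.26  0.22  1.61  0.    1.31 -0.11]
```

```bash
python3 to.py 0.4275 0.3235 0.40 90; python3 -m jog '0 -0.74 -0.52 -2.71;0 -0.74 -0.52 -2.71;0 -0.74 -0.52 -2.71;0 -0.74 -0.52 -2.71;0 -0.74 -0.52 -2.71' 1;python3 to.py 0.4275 0.3235 0.40 90
```

```text
row 0.0052 -0.7416 -0.5231 -2.7138 now [ 0.2592 -0.5683  0.4034] -65.49 F [ 0.2 -0.7 -0.2] T [ 0.04 -0.    0.02] open 0.0854 t 0.1 j [-1.26  0.22  1.61  0.    1.31 -0.11]
time_s: 0.6
position: [0.305, -0.3209, 0.4042]
tcp_rot: [[0.0, 0.926, -0.378], [0.002, -0.378, -0.926], [-1.0, -0.0, -0.002]]
contact_force: [1.0, 0.2, 0.0]
opening: 0.0853
row 0.0053 -0.1302 -0.6429 -1.9584 now [ 0.305  -0.3209  0.4042] -22.21 F [1.  0.2 0. ] T [ 0.02 -0.03 -0.01] open 0.0853 t 0.6 j [-0.97 -0.19  2.02  0.    1.31 -0.58]
```

```bash
python3 -m jog '0.005 -0.13 -0.643 -1.958;0.005 -0.13 -0.643 -1.958;0.005 -0.13 -0.643 -1.958;0.005 -0.13 -0.643 -1.958;0.005 -0.13 -0.643 -1.958' ;python3 to.py 0.4275 0.3235 0.40 90
```

```text
time_s: 1.1
position: [0.3512, -0.0754, 0.4029]
tcp_rot: [[0.001, 0.935, 0.354], [0.001, 0.354, -0.935], [-1.0, 0.002, -0.0]]
contact_force: [1.9, -0.3, 0.5]
opening: 0.0856
row 0.0034 0.2126 -0.3460 -1.2086 now [ 0.3512 -0.0754  0.4029] 20.75 F [ 1.9 -0.3  0.5] T [-0.02 -0.04  0.02] open 0.0856 t 1.1 j [-0.41 -0.41  2.19  0.    1.36 -0.77]
```

```bash
python3 -m jog '0.003 0.213 -0.346 -1.209;0.003 0.213 -0.346 -1.209;0.003 0.213 -0.346 -1.209;0.003 0.213 -0.346 -1.209;0.003 0.213 -0.346 -1.209' ;python3 to.py 0.4275 0.3235 0.40 90
```

```text
time_s: 1.6
position: [0.3978, 0.1706, 0.4013]
tcp_rot: [[0.002, 0.441, 0.897], [0.001, 0.897, -0.441], [-1.0, 0.001, 0.001]]
contact_force: [1.2, -1.0, 0.9]
opening: 0.0857
row 0.0014 0.1503 -0.0408 -0.4568 now [0.3978 0.1706 0.4013] 63.83 F [ 1.2 -1.   0.9] T [-0.02 -0.04 -0.04] open 0.0857 t 1.6 j [ 0.24 -0.21  2.05  0.    1.3  -0.87]
```

```bash
python3 -m jog '0.001 0.15 -0.041 -0.457;0.001 0.15 -0.041 -0.457;0.001 0.15 -0.041 -0.457;0.001 0.15 -0.041 -0.457;0.001 0.15 -0.041 -0.457' ;python3 to.py 0.4275 0.3235 0.30 90
python3 - <<'E'
from h import *
im,d,w=cloud("wrist"); save(im,"w1.png"); np.savez("w1.npz",im=im,d=d,w=w)
hsv=cv2.cvtColor(im,cv2.COLOR_RGB2HSV); H,S,V=[hsv[...,i].astype(int) for i in range(3)]
m=(H>5)&(H<18)&(S>180)&(V>130)&(w[...,2]>.056)&(w[...,2]<.07)
p=w[m]; print(len(p),p.mean(0),p.min(0),p.max(0)); r=cv2.minAreaRect((p[:,:2]*1000).astype(np.float32)); print(r)
for a,b in((.36,.38),(.38,.41),(.41,.44),(.44,.46)):
    q=p[(p[:,0]>a)&(p[:,0]<b)]; print(a,len(q), q[:,1].min() if len(q) else 0,q[:,1].max() if len(q) else 0)
print(manip.camera_params("wrist"))
E
```

```text
time_s: 2.1
position: [0.4269, 0.3244, 0.3995]
tcp_rot: [[-0.0, -0.002, 1.0], [-0.001, 1.0, 0.002], [-1.0, -0.001, -0.0]]
contact_force: [0.3, -0.9, 0.4]
opening: 0.0857
row 0.0995 -0.0008 0.0006 0.0019 now [0.4269 0.3244 0.3995] 90.11 F [ 0.3 -0.9  0.4] T [-0.03  0.01 -0.01] open 0.0857 t 2.1 j [ 0.52  0.03  1.83 -0.    1.28 -1.05]
1715 [0.4034989  0.32511435 0.06111277] [0.35060263 0.3157828  0.05818383] [0.46760471 0.33433551 0.06339755]
((409.11456298828125, 325.0451965332031), (18.38741683959961, 117.02668762207031), 89.77452850341797)
0.36 337 0.3160775383308696 0.33428353525127213
0.38 478 0.31592640668297917 0.3343355139841429
0.41 426 0.31578279583381796 0.33374140068141733
0.44 207 0.3167999756623796 0.33393883930332297
{'mtx': array([[282.48495212,   0.        , 317.55015377],
       [  0.        , 282.48495212, 199.98961073],
       [  0.        ,   0.        ,   1.        ]]), 'tool_from_camera': array([[-5.17632842e-04, -2.60513622e-01,  9.65470033e-01,
         3.14272733e-02],
       [ 9.99999795e-01,  2.28870785e-04,  5.97902238e-04,
         9.84637671e-04],
       [-3.76729562e-04,  9.65470145e-01,  2.60513451e-01,
        -6.64122758e-02],
       [ 0.00000000e+00,  0.00000000e+00,  0.00000000e+00,
         1.00000000e+00]])}
```

View pics/w1.png

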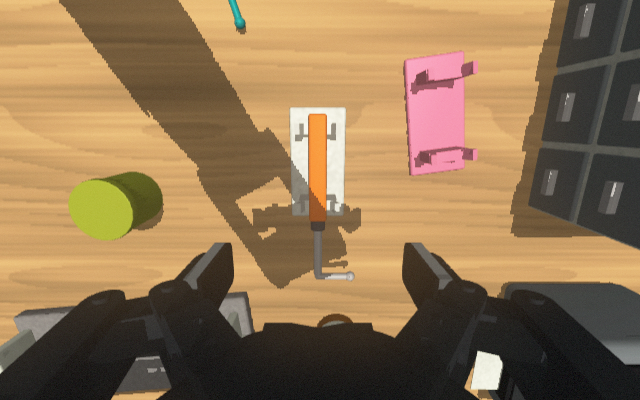

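The wrist view shows the pole upright in the picture, with the handle at (317,165), the hook at (318,275) and the prong to the left. The path down is clear. The pole centre is about (0.4085, 0.325) with yaw near 0.

```bash
python3 -m jog '0.05 0 0.001 0.002;0.1 0 0.001 0.002;0.14 0 0.001 0.002;0.17 0 0.001 0.002;0.18 0 0.001 0.002' ;python3 to.py 0.428 0.325 0.205 90
```

```text
time_s: 2.65
position: [0.4259, 0.3199, 0.2159]
tcp_rot: [[-0.007, 0.005, 1.0], [-0.006, 1.0, -0.005], [-1.0, -0.006, -0.007]]
contact_force: [0.3, -0.4, -0.5]
opening: 0.0857
row 0.0108 0.0052 0.0022 -0.0049 now [0.4259 0.3199 0.2159] 89.72 F [ 0.3 -0.4 -0.5] T [-0.03  0.04  0.02] open 0.0857 t 2.65 j [ 0.51  0.27  1.95 -0.    0.93 -1.05]
```

```bash
python3 -m jog '0.011 0.005 0.002 0;0.011 0.005 0.002 0;0.011 0.005 0.002 0' ;python3 to.py 0.428 0.325 0.205 90
```

```text
time_s: 2.95
position: [0.4286, 0.325, 0.2062]
tcp_rot: [[-0.005, 0.005, 1.0], [-0.005, 1.0, -0.005], [-1.0, -0.005, -0.005]]
contact_force: [1.1, -0.6, 0.9]
opening: 0.0852
row 0.0012 -0.0000 -0.0006 -0.0054 now [0.4286 0.325  0.2062] 89.69 F [ 1.1 -0.6  0.9] T [ 0.05  0.03 -0.01] open 0.0852 t 2.95 j [ 0.52  0.3   1.94 -0.    0.91 -1.05]
```

```bash
python3 -m jog '0.001 0 0 -0.005;0.001 0 0 -0.005;0.001 0 0 -0.005;0.001 0 0 -0.005;0.001 0 0 -0.005' 0; python3 -m jog '0 0 0 0;0 0 0 0;0 0 0 0' 0;python3 to.py 0.428 0.325 0.205 90
```

```text
time_s: 3.45
position: [0.4289, 0.3252, 0.2057]
tcp_rot: [[-0.004, 0.0, 1.0], [-0.004, 1.0, -0.0], [-1.0, -0.004, -0.004]]
contact_force: [-0.3, 0.6, -0.2]
opening: 0.0191
time_s: 3.75
position: [0.4288, 0.3252, 0.2057]
tcp_rot: [[-0.004, 0.0, 1.0], [-0.004, 1.0, -0.0], [-1.0, -0.004, -0.004]]
contact_force: [-0.0, 0.6, 0.5]
opening: 0.0189
row 0.0007 -0.0002 -0.0008 -0.0003 now [0.4288 0.3252 0.2057] 89.98 F [-0.   0.6  0.5] T [ 0.07 -0.01  0.01] open 0.0189 t 3.75 j [ 0.52  0.3   1.94 -0.    0.91 -1.05]
```

```bash
python3 -m jog '-0.03 0 0 0;-0.08 0 0 0;-0.13 0 0 0;-0.18 0 0 0;-0.215 0 0 0'; python3 -m jog '0 0 0 0;0 0 0 0'; python3 to.py 0.44 -0.04 0.42 95.5
python3 - <<'E'
from h import *
im,d,w=cloud("wrist"); save(im,"w2.png"); np.savez("w2.npz",im=im,d=d,w=w)
E
```

```text
time_s: 4.25
position: [0.43, 0.3262, 0.4244]
tcp_rot: [[-0.001, 0.0, 1.0], [-0.002, 1.0, -0.0], [-1.0, -0.002, -0.001]]
contact_force: [0.1, 0.2, -0.8]
opening: 0.0195
time_s: 4.45
position: [0.43, 0.3263, 0.4252]
tcp_rot: [[0.001, 0.0, 1.0], [-0.001, 1.0, -0.0], [-1.0, -0.001, 0.001]]
contact_force: [-0.6, -0.2, -2.3]
opening: 0.0187
row 0.0056 -0.3662 0.0101 -0.0963 now [0.43   0.3263 0.4252] 89.98 F [-0.6 -0.2 -2.3] T [-0.03 -0.01 -0.01] open 0.0187 t 4.45 j [ 0.52  0.02  1.79 -0.    1.33 -1.05]
```

View pics/w2.png

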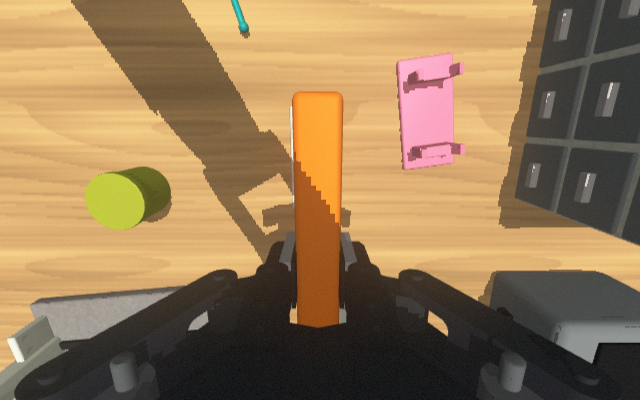

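The wrist view shows the handle held between the pads, running from (318,95) to (318,325), and the cradle below it is empty. I'll move to in front of the ring, offset to its right.

```bash
python3 -m jog '0.005 -0.366 0.01 -0.096;0.005 -0.366 0.01 -0.096;0.005 -0.366 0.01 -0.096;0.005 -0.366 0.01 -0.096;0.005 -0.366 0.01 -0.096';  python3 to.py 0.44 -0.04 0.42 95.5
```

```text
time_s: 5.0
position: [0.435, 0.0746, 0.4172]
tcp_rot: [[-0.009, -0.096, 0.995], [-0.003, 0.995, 0.096], [-1.0, -0.002, -0.009]]
contact_force: [1.4, -0.1, -0.9]
opening: 0.0191
row -0.0025 -0.1146 -0.0061 0.0005 now [0.435  0.0746 0.4172] 95.53 F [ 1.4 -0.1 -0.9] T [-0.05 -0.09  0.02] open 0.0191 t 5.0 j [ 0.01 -0.2   2.01 -0.    1.34 -1.66]
```

```bash
python3 - <<'E'
from h import *
# hatch fit: header top + rail lines from top view
z=np.load("top0.npz"); im,w=z["im"],z["w"]; x,y,zz=[w[...,i] for i in range(3)]
hsv=cv2.cvtColor(im,cv2.COLOR_RGB2HSV); H,S,V=[hsv[...,i].astype(int) for i in range(3)]
p=w[(zz>.425)&(S<60)&(x>.6)&(x<.75)&(y>-.2)&(y<.3)]; r=cv2.minAreaRect((p[:,:2]*1000).astype(np.float32)); print("header",r, p[:,2].mean())
for n in("top","side"):
    z=np.load(n+"0.npz"); im,w=z["im"],z["w"];x,y,zz=[w[...,i] for i in range(3)]
    hsv=cv2.cvtColor(im,cv2.COLOR_RGB2HSV); H,S,V=[hsv[...,i].astype(int) for i in range(3)]
    m=((H<6)|(H>174))&(S>110)&(V>50)&(x>.59)&(x<.68)&(y>0)&(y<.1)&(zz>.15)
    v,u=np.nonzero(m); print(n,u.min(),u.max(),v.min(),v.max())
    if n=="side":
        # cast rays onto hatch plane y_h=0 (vertical plane through ring, along hatch x)
        P=manip.camera_params(n); R=np.array(P["R"]); C=-R.T@P["t"]
        a=np.radians(5.5); hx=np.array([np.cos(a),np.sin(a),0]); hy=np.array([-np.sin(a),np.cos(a),0]); O=np.array([.685,.057,0])
        r=np.stack([u,v,np.ones_like(u)],-1)@np.linalg.inv(P["mtx"]).T@R
        s=((O-C)@hy)/(r@hy); X=C+r*s[:,None]-O
        q=np.stack([X@hx,X[:,2]],-1); print(np.round(q[np.argsort(q[:,0])]*1000).astype(int).tolist())
E
```

```text
header ((686.515625, 57.56098175048828), (35.477317810058594, 329.3016357421875), 5.456267833709717) 0.4348239333294752
top 309 311 117 131
side 271 281 151 163
[[-74, 283], [-73, 279], [-73, 274], [-73, 270], [-72, 266], [-72, 261], [-70, 285], [-70, 281], [-69, 277], [-67, 255], [-67, 288], [-66, 284], [-66, 279], [-63, 290], [-63, 286], [-62, 282], [-59, 288], [-59, 284], [-59, 247], [-56, 291], [-55, 287], [-55, 249], [-55, 245], [-52, 293], [-52, 289], [-51, 252], [-51, 285], [-51, 247], [-48, 292], [-48, 287], [-47, 250], [-44, 290], [-44, 285], [-40, 288], [-40, 255], [-39, 284], [-37, 262], [-36, 257], [-36, 286], [-35, 282], [-35, 277], [-34, 273], [-33, 264], [-33, 260], [-32, 255]]
```

```bash
python3 -m jog '-0.004 -0.04 -0.006 0;-0.005 -0.08 -0.006 0;-0.006 -0.11 -0.006 0;-0.006 -0.115 -0.006 0;-0.006 -0.115 -0.006 0';  python3 to.py 0.524 -0.034 0.424 95.5
```

```text
time_s: 5.5
position: [0.4395, -0.0409, 0.4207]
tcp_rot: [[-0.014, -0.094, 0.995], [-0.001, 0.996, 0.094], [-1.0, 0.0, -0.014]]
contact_force: [0.8, -0.2, -2.0]
opening: 0.0187
row -0.0045 -0.0010 0.0847 -0.0018 now [ 0.4395 -0.0409  0.4207] 95.39 F [ 0.8 -0.2 -2. ] T [0.03 0.02 0.02] open 0.0187 t 5.5 j [-0.25 -0.2   2.   -0.    1.35 -1.91]
```

```bash
python3 -m jog '-0.003 -0.001 0.03 0;-0.004 -0.001 0.06 0;-0.004 -0.001 0.085 0;-0.004 -0.001 0.085 0;-0.004 -0.001 0.085 0';  python3 to.py 0.524 -0.034 0.424 95.5
cat > look.py <<'E'
import sys; from h import *
n=sys.argv[1]
a,_,wa=cloud("top"); b,_,wb=cloud("side")
np.savez(n+".npz",a=a,wa=wa,b=b,wb=wb)
A=cv2.resize(a[90:200,250:370],(480,440),interpolation=cv2.INTER_NEAREST)
B=cv2.resize(b[80:230,200:330],(381,440),interpolation=cv2.INTER_NEAREST)
c=np.hstack([A,B]); save(cv2.resize(c,(800,409)),n+".png")
E
python3 look.py s1
```

```text
time_s: 6.0
position: [0.524, -0.0325, 0.4217]
tcp_rot: [[-0.018, -0.096, 0.995], [-0.0, 0.995, 0.096], [-1.0, 0.002, -0.018]]
contact_force: [-0.0, 0.9, -1.4]
opening: 0.0193
row -0.0023 -0.0015 -0.0002 0.0003 now [ 0.524  -0.0325  0.4217] 95.52 F [-0.   0.9 -1.4] T [0.03 0.03 0.07] open 0.0193 t 6.0 j [-0.19 -0.01  1.82 -0.    1.34 -1.86]
```

View pics/s1.png

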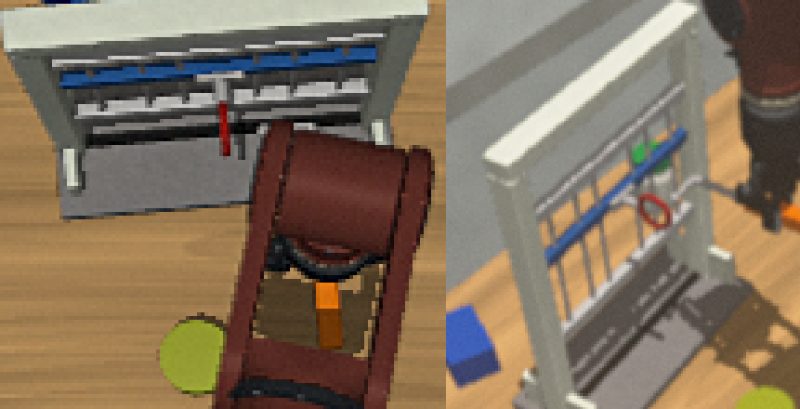

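Left panel: the ring at about (224,128), with the prong partly hidden to its right near (240,150). Right panel: the ring at (655,210), with the ball and prong at (690,185) to its right. Next I'll measure the prong and the arm clearance from depth.

```bash
python3 - <<'E'
from h import *
z=np.load("s1.npz")
O=np.array([.686,.057,0]); a=np.radians(5.5); hx=np.array([np.cos(a),np.sin(a),0]); hy=np.array([-np.sin(a),np.cos(a),0])
for n,wk in(("a","wa"),("b","wb")):
    im,w=z[n],z[wk]; X=w-O; hh=np.stack([X@hx,X@hy,X[...,2]],-1)
    m=(hh[...,0]>-.12)&(hh[...,0]<-.035)&(hh[...,1]>-.12)&(hh[...,1]<-.008)&(hh[...,2]>.22)&(hh[...,2]<.31)
    p=hh[m]*1000; print(n,len(p)); v,u=np.nonzero(m)
    o=np.argsort(p[:,1]); print([(int(u[i]),int(v[i]),*p[i].round().astype(int).tolist()) for i in o][::max(1,len(o)//40)])
    k=(hh[...,2]>.43)&(hh[...,1]<.05)&(hh[...,1]>-.25)&(hh[...,0]>-.3)
    q=hh[k]; 
    for zl in(.45,.5,.55,.6,.7):
        t=q[(q[:,2]>zl)&(q[:,2]<zl+.05)]; print(zl,len(t),t[:,0].max().round(3) if len(t) else None)
E
```

```text
a 18
[(334, 124, -60, -77, 270), (333, 123, -56, -74, 270), (333, 124, -59, -74, 267), (332, 123, -56, -71, 271), (332, 124, -59, -71, 270), (331, 123, -56, -67, 273), (331, 124, -59, -67, 271), (330, 123, -56, -64, 273), (329, 123, -54, -61, 267), (329, 124, -58, -61, 272), (321, 123, -53, -36, 272), (321, 124, -56, -35, 271), (320, 123, -52, -33, 269), (320, 124, -56, -32, 270), (320, 125, -60, -32, 276), (320, 126, -61, -32, 266), (319, 124, -55, -29, 268), (319, 125, -58, -29, 269)]
0.45 57 -0.183
0.5 54 -0.124
0.55 1289 -0.118
0.6 863 -0.157
0.7 0 None
b 84
[(298, 147, -85, -77, 268), (299, 147, -89, -77, 270), (304, 149, -109, -76, 271), (293, 145, -67, -75, 270), (290, 144, -56, -74, 270), (301, 151, -99, -74, 260), (301, 149, -99, -73, 269), (292, 146, -65, -73, 266), (297, 147, -85, -72, 271), (294, 148, -73, -72, 262), (296, 149, -80, -72, 261), (304, 150, -112, -72, 271), (291, 145, -62, -71, 270), (291, 146, -62, -71, 266), (293, 146, -70, -71, 270), (302, 150, -105, -71, 269), (295, 148, -78, -71, 265), (302, 151, -105, -70, 265), (303, 151, -109, -70, 267), (297, 149, -86, -70, 265), (305, 151, -117, -70, 270), (301, 150, -101, -70, 268), (304, 151, -113, -70, 269), (298, 148, -91, -69, 272), (297, 148, -87, -69, 271), (305, 152, -118, -68, 268), (292, 147, -68, -68, 267), (290, 147, -61, -66, 266), (289, 148, -61, -61, 264), (288, 146, -58, -60, 272), (287, 147, -57, -57, 270), (288, 148, -61, -55, 269), (287, 150, -60, -50, 264), (286, 149, -58, -49, 268), (286, 150, -59, -47, 266), (285, 149, -58, -43, 272), (284, 150, -58, -38, 272), (282, 151, -52, -35, 268), (283, 152, -57, -33, 267), (284, 153, -62, -32, 265), (283, 151, -59, -31, 273), (282, 153, -57, -28, 266)]
0.45 329 -0.134
0.5 285 -0.118
0.55 1473 -0.116
0.6 583 -0.172
0.7 0 None
```

The prong is at hatch x = -57 mm and z of about 0.267, and the ring is at (-54, 0.269). They line up, so I'll insert.

```bash
python3 -m jog '-0.002 0.01 0.002 0;-0.002 0.025 0.002 0;-0.002 0.04 0.002 0;-0.002 0.053 0.002 0;-0.002 0.053 0.002 0';  python3 to.py 0.519 0.021 0.424 95.5
python3 look.py s2
```

```text
time_s: 6.6
position: [0.52, 0.022, 0.4244]
tcp_rot: [[-0.017, -0.098, 0.995], [-0.0, 0.995, 0.098], [-1.0, 0.002, -0.017]]
contact_force: [0.7, -1.5, -1.7]
opening: 0.0192
row 0.0005 -0.0009 -0.0011 0.0022 now [0.52   0.022  0.4244] 95.62 F [ 0.7 -1.5 -1.7] T [-0.02 -0.08  0.01] open 0.0192 t 6.6 j [-0.09 -0.02  1.83 -0.    1.35 -1.76]
```

View pics/s2.png

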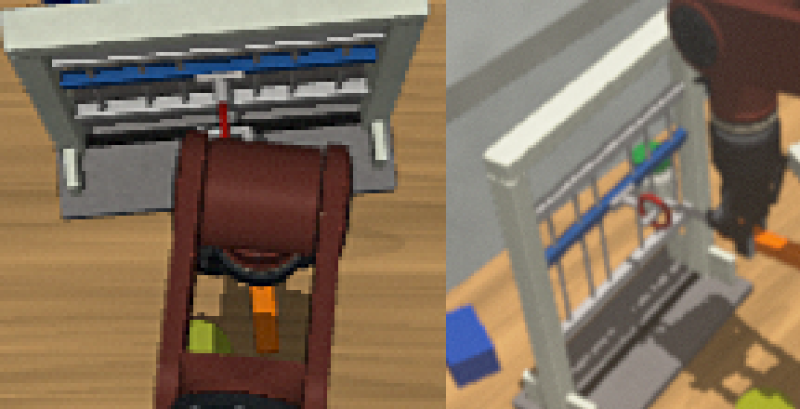

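The prong is through the ring: the ball is at (210,133) to the left of the ring and the prong bend at (240,133) to its right. I'll pull down in stages.

```bash
python3 -m jog '0.01 0 0 0;0.02 0 0 0;0.03 0 0 0;0.04 0 0 0;0.05 0 0 0';  python3 to.py 0.519 0.021 0.290 95.5; python3 look.py s3; python3 - <<'E'
from h import *
z=np.load("s3.npz")
def red(im,w):
    hsv=cv2.cvtColor(im,cv2.COLOR_RGB2HSV); H,S,V=[hsv[...,i].astype(int) for i in range(3)]; x,y,zz=[w[...,i] for i in range(3)]
    m=((H<6)|(H>174))&(S>110)&(V>50)&(x>.59)&(x<.68)&(y>0)&(y<.1)&(zz>.05); p=w[m]; print("red",len(p),p.min(0).round(3),p.max(0).round(3))
    m=(H>100)&(H<125)&(S>150)&(zz>.1)&(x>.64)&(x<.72)&(abs(y)<.22); p=w[m]; print("rail",len(p),np.median(p,0).round(4))
red(z["a"],z["wa"]); red(z["b"],z["wb"])
E
```

```text
time_s: 7.2
position: [0.5201, 0.0203, 0.3742]
tcp_rot: [[-0.014, -0.096, 0.995], [-0.001, 0.995, 0.096], [-1.0, 0.0, -0.014]]
contact_force: [1.3, -0.0, 1.9]
opening: 0.0194
row 0.0842 0.0008 0.0001 0.0002 now [0.5201 0.0203 0.3742] 95.51 F [ 1.3 -0.   1.9] T [ 0.18 -0.86 -0.06] open 0.0194 t 7.2 j [-0.1   0.03  1.88 -0.    1.25 -1.76]
red 23 [0.617 0.049 0.248] [0.652 0.055 0.262]
rail 327 [0.6864 0.0526 0.2399]
red 27 [0.609 0.052 0.211] [0.652 0.059 0.255]
rail 54 [0.6873 0.0345 0.2366]
```

```bash
python3 -m jog '0.015 0 0 0;0.03 0 0 0;0.045 0 0 0;0.06 0 0 0;0.07 0 0 0';  python3 to.py 0.519 0.021 0.290 95.5
```

```text
time_s: 7.8
position: [0.5181, 0.0203, 0.3012]
tcp_rot: [[-0.018, -0.096, 0.995], [-0.001, 0.995, 0.096], [-1.0, 0.001, -0.018]]
contact_force: [5.2, 1.7, 2.7]
opening: 0.0192
row 0.0112 0.0006 0.0012 0.0000 now [0.5181 0.0203 0.3012] 95.5 F [5.2 1.7 2.7] T [ 0.28 -1.22 -0.11] open 0.0192 t 7.8 j [-0.1   0.11  1.94 -0.    1.1  -1.76]
```

```bash
cat > rail.py <<'E'
from h import *
for n in("top","side"):
    im,d,w=cloud(n)
    hsv=cv2.cvtColor(im,cv2.COLOR_RGB2HSV); H,S,V=[hsv[...,i].astype(int) for i in range(3)]; x,y,zz=[w[...,i] for i in range(3)]
    m=((H<6)|(H>174))&(S>110)&(V>50)&(x>.59)&(x<.68)&(y>0)&(y<.1)&(zz>.05); p=w[m]; print("red",len(p),p.min(0).round(3),p.max(0).round(3)) if len(p) else 0
    m=(H>100)&(H<125)&(S>150)&(zz>.1)&(x>.64)&(x<.72)&(abs(y)<.22); p=w[m]; print("rail",len(p),np.median(p,0).round(4))
E
python3 -m jog '0.005 0 0 0;0.01 0 0 0;0.014 0 0 0';  python3 to.py 0.519 0.021 0.290 95.5; python3 rail.py
```

```text
time_s: 8.1
position: [0.5176, 0.0203, 0.2867]
tcp_rot: [[-0.019, -0.096, 0.995], [-0.001, 0.995, 0.096], [-1.0, 0.001, -0.019]]
contact_force: [1.0, 1.2, 4.5]
opening: 0.0191
row -0.0033 0.0006 0.0014 0.0004 now [0.5176 0.0203 0.2867] 95.52 F [1.  1.2 4.5] T [ 0.27 -0.7   0.07] open 0.0191 t 8.1 j [-0.1   0.13  1.95 -0.    1.08 -1.76]
red 25 [0.612 0.05  0.162] [0.653 0.057 0.182]
rail 277 [0.6863 0.0573 0.1572]
red 44 [0.608 0.047 0.133] [0.652 0.059 0.177]
rail 32 [0.6888 0.0354 0.1575]
```

```bash
python3 -m jog '0.003 0 0 0;0.006 0 0 0;0.006 0 0 0';  python3 to.py 0.519 0.021 0.290 95.5; python3 rail.py
```

```text
time_s: 8.5
position: [0.5175, 0.0203, 0.2807]
tcp_rot: [[-0.019, -0.096, 0.995], [-0.001, 0.995, 0.096], [-1.0, 0.001, -0.019]]
contact_force: [2.0, -0.0, 3.9]
opening: 0.0194
row -0.0094 0.0006 0.0014 0.0001 now [0.5175 0.0203 0.2807] 95.51 F [ 2.  -0.   3.9] T [ 0.3  -0.88 -0.01] open 0.0194 t 8.5 j [-0.1   0.14  1.96 -0.    1.06 -1.76]
red 24 [0.612 0.05  0.163] [0.653 0.057 0.179]
rail 281 [0.6862 0.0571 0.1576]
red 46 [0.608 0.049 0.131] [0.652 0.059 0.177]
rail 31 [0.6894 0.0062 0.1586]
```

```bash
python3 look.py s4; python3 - <<'E'
from h import *
z=np.load("s4.npz"); P=manip.camera_params("side"); R=np.array(P["R"]); C=-R.T@P["t"]
a=np.radians(5.5); hx=np.array([np.cos(a),np.sin(a),0]); hy=np.array([-np.sin(a),np.cos(a),0]); O=np.array([.686,.057,0])
im,w=z["b"],z["wb"]; hsv=cv2.cvtColor(im,cv2.COLOR_RGB2HSV); H,S,V=[hsv[...,i].astype(int) for i in range(3)]
def ray(m,off):
    v,u=np.nonzero(m); r=np.stack([u,v,np.ones_like(u)],-1)@np.linalg.inv(P["mtx"]).T@R
    s=((O+hy*off-C)@hy)/(r@hy); X=C+r*s[:,None]-O; return np.stack([X@hx,X[:,2]],-1)
x,y,zz=[w[...,i] for i in range(3)]
q=ray(((H<6)|(H>174))&(S>110)&(V>50)&(x>.59)&(x<.68)&(y>0)&(y<.1)&(zz>.05),0); print("ring",q.min(0),q.max(0))
for n,k in(("a","wa"),("b","wb")):
    im,w=z[n],z[k]; hsv=cv2.cvtColor(im,cv2.COLOR_RGB2HSV); H,S,V=[hsv[...,i].astype(int) for i in range(3)]
    X=w-O; hh=np.stack([X@hx,X@hy,X[...,2]],-1)
    m=(H>5)&(H<18)&(S>170)&(V>100)&(hh[...,0]>-.4)&(hh[...,0]<-.1)&(abs(hh[...,1])<.1)&(hh[...,2]>.09); p=hh[m]
    print(n,"handle",len(p)); 
    if len(p)>8: 
        for c in np.arange(-.3,-.1,.02):
            t=p[(p[:,0]>c)&(p[:,0]<c+.02)]
            if len(t): print(c.round(2),len(t),np.median(t[:,2]).round(4),t[:,2].max().round(4))
    m=(hh[...,0]>-.13)&(hh[...,0]<-.07)&(abs(hh[...,1]+.02)<.03)&(hh[...,2]>.08)&(hh[...,2]<.2); p=hh[m]; o=np.argsort(p[:,0]); print("shaft",(p[o]*1000).round().astype(int).tolist()[:25])
E
```

```text
ring [-0.07451633  0.12661454] [-0.03145735  0.17576965]
a handle 40
-0.24 10 0.1319 0.1369
-0.22 30 0.1337 0.1395
shaft [[-77, 0, 161], [-76, -21, 146], [-75, -17, 144], [-75, 0, 168], [-75, -24, 137], [-74, 3, 167], [-73, -18, 149], [-72, -21, 142], [-71, -25, 136], [-71, 3, 166], [-71, -1, 163]]
b handle 145
-0.26 30 0.1277 0.1349
-0.24 40 0.1304 0.1347
-0.22 43 0.1323 0.1378
-0.2 31 0.1347 0.139
-0.18 1 0.1312 0.1312
shaft [[-129, -19, 139], [-125, -18, 138], [-125, -24, 137], [-124, -20, 140], [-121, -18, 136], [-118, -22, 135], [-117, -18, 138], [-117, -18, 129], [-115, -20, 131], [-114, -16, 134], [-113, -18, 136], [-113, -25, 135], [-112, -19, 140], [-111, -14, 134], [-111, -16, 137], [-108, -20, 137], [-105, -23, 137], [-105, -18, 137], [-105, -18, 141], [-104, -20, 130], [-102, -16, 132], [-100, -19, 138], [-100, -19, 133], [-100, -14, 137], [-97, -18, 137]]
```

View pics/s4.png

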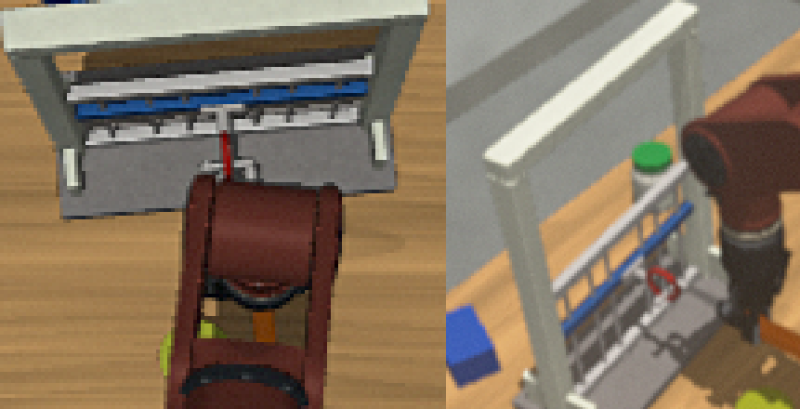

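The ring centre is now at z = 0.151, against 0.150 expected when shut. The rail stayed still through another 6 mm of pull at over 5 N, so the sash is on its sill. The pole pitched about 5° in the grip. To unhook, I'll raise 13 mm and slide out to the right.

```bash
python3 -m jog '-0.006 0 0 0;-0.012 0 0 0;-0.012 0 0 0;-0.012 0 0 0';  python3 to.py 0.519 0.021 0.290 95.5; python3 rail.py;  python3 -m jog '0 -0.012 0 0;0 -0.03 0 0;0 -0.045 0 0;0 -0.06 0 0;0 -0.065 0 0';  python3 to.py 0.44 -0.04 0.29 95.5; python3 rail.py
```

```text
time_s: 9.1
position: [0.5169, 0.0203, 0.2921]
tcp_rot: [[-0.021, -0.096, 0.995], [-0.001, 0.995, 0.096], [-1.0, 0.001, -0.022]]
contact_force: [0.0, -0.1, -0.9]
opening: 0.0189
row 0.0020 0.0005 0.0022 0.0002 now [0.5169 0.0203 0.2921] 95.51 F [ 0.  -0.1 -0.9] T [ 0.01 -0.01  0.01] open 0.0189 t 9.1 j [-0.1   0.12  1.95 -0.    1.09 -1.76]
red 23 [0.613 0.05  0.154] [0.656 0.057 0.181]
rail 283 [0.6864 0.0571 0.1567]
red 43 [0.607 0.049 0.132] [0.652 0.058 0.176]
rail 36 [0.6893 0.0355 0.1575]
time_s: 9.7
position: [0.5235, -0.0463, 0.292]
tcp_rot: [[-0.021, -0.094, 0.995], [-0.001, 0.996, 0.094], [-1.0, 0.001, -0.021]]
contact_force: [-0.3, 0.8, -0.8]
opening: 0.0191
row 0.0038 0.0141 -0.0825 -0.0017 now [ 0.5235 -0.0463  0.292 ] 95.4 F [-0.3  0.8 -0.8] T [-0.01 -0.04  0.  ] open 0.0191 t 9.7 j [-0.22  0.14  1.93 -0.01  1.09 -1.88]
red 26 [0.609 0.05  0.158] [0.655 0.057 0.181]
rail 282 [0.686  0.0572 0.1573]
red 55 [0.608 0.049 0.127] [0.651 0.059 0.18 ]
rail 24 [0.6893 0.0139 0.1579]
```

```bash
python3 -m jog '0 0 -0.03 0;0 0 -0.07 0;-0.03 0.01 -0.085 0;-0.08 0.01 -0.085 0;-0.12 0.01 -0.085 0';  python3 to.py 0.4288 0.3252 0.40 90
```

```text
time_s: 10.3
position: [0.4394, -0.0427, 0.4152]
tcp_rot: [[-0.021, -0.095, 0.995], [-0.0, 0.995, 0.095], [-1.0, 0.002, -0.021]]
contact_force: [1.4, -0.3, -1.0]
opening: 0.0191
row 0.0153 0.3672 0.0246 0.0949 now [ 0.4394 -0.0427  0.4152] 95.44 F [ 1.4 -0.3 -1. ] T [ 0.02 -0.04  0.04] open 0.0191 t 10.3 j [-0.25 -0.19  2.01 -0.01  1.35 -1.92]
```

```bash
python3 -m jog '0.015 0.367 0.025 0.095;0.015 0.367 0.025 0.095;0.015 0.367 0.025 0.095;0.015 0.367 0.025 0.095;0.015 0.367 0.025 0.095';  python3 to.py 0.4288 0.3252 0.40 90
```

```text
time_s: 10.8
position: [0.4319, 0.2086, 0.4048]
tcp_rot: [[-0.02, -0.0, 1.0], [0.0, 1.0, 0.0], [-1.0, 0.0, -0.02]]
contact_force: [0.6, -0.8, -1.6]
opening: 0.0193
row 0.0049 0.1166 -0.0030 0.0004 now [0.4319 0.2086 0.4048] 90.02 F [ 0.6 -0.8 -1.6] T [ 0.01 -0.06  0.03] open 0.0193 t 10.8 j [ 0.3  -0.09  1.94  0.01  1.31 -1.27]
```

```bash
python3 -m jog '0.005 0.05 0 0;0.005 0.1 0 0;0.005 0.117 0 0;0.005 0.117 0 0;0.005 0.117 0 0';  python3 to.py 0.4313 0.3252 0.30 90; cat > pole.py <<'E'
from h import *
s=manip.get_state(); print(s["position"],s["contact_force"])
for n in("wrist","side","top"):
    im,d,w=cloud(n); hsv=cv2.cvtColor(im,cv2.COLOR_RGB2HSV); H,S,V=[hsv[...,i].astype(int) for i in range(3)]
    m=(H>5)&(H<18)&(S>180)&(V>110)&(w[...,0]>.3)&(w[...,0]<.5)&(w[...,1]>.28)&(w[...,1]<.37)&(w[...,2]>.045)
    p=w[m]
    if len(p)<10: print(n,len(p)); continue
    zt=p[:,2]; k=np.polyfit(p[:,0],zt,1); ky=np.polyfit(p[:,0],p[:,1],1)
    print(n,len(p),p.mean(0).round(4),np.percentile(p,1,0).round(4),np.percentile(p,99,0).round(4),"pitch",k[0].round(3),"yaw",ky[0].round(3))
    m=(S<80)&(w[...,0]>.49)&(w[...,0]<.6)&(w[...,1]>.29)&(w[...,1]<.4)&(w[...,2]>.03)&(w[...,2]<.3); q=w[m]
    if len(q): print("  prong",len(q),q.mean(0).round(3),q.max(0).round(3),q.min(0).round(3))
E
python3 pole.py
```

```text
time_s: 11.3
position: [0.4312, 0.3259, 0.3994]
tcp_rot: [[-0.021, -0.002, 1.0], [-0.001, 1.0, 0.002], [-1.0, -0.001, -0.021]]
contact_force: [0.0, 0.3, -0.6]
opening: 0.0191
row 0.0994 -0.0007 0.0022 0.0022 now [0.4312 0.3259 0.3994] 90.12 F [ 0.   0.3 -0.6] T [-0.01 -0.03  0.05] open 0.0191 t 11.3 j [ 0.52  0.05  1.81  0.01  1.3  -1.06]
[0.43121265 0.32594272 0.39942248] [ 0.01412918  0.32546421 -0.63525358]
wrist 10187 [0.3972 0.3268 0.2526] [0.3507 0.3174 0.2475] [0.4497 0.3362 0.2577] pitch 0.09 yaw 0.003
side 247 [0.385  0.3266 0.2504] [0.3489 0.3147 0.2371] [0.4514 0.3354 0.2578] pitch 0.12 yaw -0.01
  prong 109 [0.527 0.336 0.257] [0.548 0.369 0.264] [0.49  0.319 0.248]
top 84 [0.3786 0.3234 0.2526] [0.354  0.3147 0.2435] [0.4057 0.3311 0.2587] pitch 0.119 yaw -0.002
  prong 73 [0.532 0.334 0.259] [0.548 0.369 0.268] [0.499 0.319 0.25 ]
```

The handle spans the same x and y as when it lay in the cradle, with the tip pitched up about 0.1 rad. I'll lower it and press it level in the cradle.

```bash
python3 -m jog '0.04 0 0.003 0.002;0.09 -0.001 0.005 0.002;0.13 -0.001 0.005 0.002;0.16 -0.001 0.005 0.002;0.165 -0.001 0.005 0.002'; python3 to.py 0.4313 0.3252 0.215 90; python3 pole.py
```

```text
time_s: 11.95
position: [0.4313, 0.3211, 0.2302]
tcp_rot: [[-0.029, 0.005, 1.0], [-0.005, 1.0, -0.005], [-1.0, -0.005, -0.029]]
contact_force: [-0.4, -0.3, -1.0]
opening: 0.0191
row 0.0152 0.0042 0.0004 -0.0047 now [0.4313 0.3211 0.2302] 89.73 F [-0.4 -0.3 -1. ] T [-0.02  0.01 -0.01] open 0.0191 t 11.95 j [ 0.51  0.26  1.93  0.01  0.98 -1.07]
[0.43129702 0.32106148 0.23023491] [-0.35622463 -0.29931582 -1.01344799]
wrist 9617 [0.3979 0.3212 0.0839] [0.3496 0.3121 0.079 ] [0.4488 0.3308 0.0884] pitch 0.082 yaw 0.006
side 181 [0.3847 0.322  0.0839] [0.3487 0.3109 0.0738] [0.4285 0.3315 0.0895] pitch 0.085 yaw -0.041
  prong 81 [0.528 0.331 0.089] [0.546 0.365 0.094] [0.491 0.315 0.082]
top 9
```

```bash
python3 -m jog '0 0.004 0.001 -0.005;0 0.004 0.001 -0.005;0.008 0.004 0.001 -0.005;0.015 0.004 0.001 -0.005;0.015 0.004 0.001 -0.005'; python3 to.py 0.4325 0.3252 0.206 90; python3 pole.py
```

```text
time_s: 12.6
position: [0.434, 0.3269, 0.2193]
tcp_rot: [[-0.022, -0.001, 1.0], [-0.001, 1.0, 0.001], [-1.0, -0.001, -0.022]]
contact_force: [-0.5, 0.1, -1.3]
opening: 0.0191
row 0.0133 -0.0016 -0.0012 0.0012 now [0.434  0.3269 0.2193] 90.07 F [-0.5  0.1 -1.3] T [-0.01 -0.    0.04] open 0.0191 t 12.6 j [ 0.51  0.29  1.92  0.01  0.96 -1.07]
[0.43401236 0.32685239 0.21930352] [-0.46525794  0.0987964  -1.26479752]
wrist 9538 [0.4022 0.3275 0.0728] [0.3538 0.3183 0.0676] [0.4524 0.3371 0.0776] pitch 0.089 yaw 0.009
side 179 [0.3874 0.3274 0.0714] [0.3519 0.3166 0.0615] [0.4277 0.3366 0.0787] pitch 0.084 yaw -0.038
  prong 87 [0.529 0.338 0.077] [0.551 0.37  0.084] [0.491 0.321 0.071]
top 4
```

```bash
python3 -m jog '0.001 -0.002 -0.003 0;0.004 -0.002 -0.003 0;0.008 -0.002 -0.003 0;0.012 -0.002 -0.003 0;0.014 -0.002 -0.003 0'; python3 -m jog '0 0 0 0;0 0 0 0'; python3 to.py 0.431 0.3252 0.206 90; python3 pole.py
```

```text
time_s: 13.25
position: [0.4323, 0.3255, 0.2078]
tcp_rot: [[-0.019, -0.002, 1.0], [0.0, 1.0, 0.002], [-1.0, 0.0, -0.019]]
contact_force: [0.3, -2.3, 9.8]
opening: 0.0192
time_s: 13.45
position: [0.4325, 0.3255, 0.2081]
tcp_rot: [[-0.019, -0.002, 1.0], [0.0, 1.0, 0.002], [-1.0, 0.0, -0.019]]
contact_force: [-0.6, -0.8, 2.8]
opening: 0.0192
row 0.0021 -0.0003 -0.0015 0.0017 now [0.4325 0.3255 0.2081] 90.1 F [-0.6 -0.8  2.8] T [-0.13  0.43  0.07] open 0.0192 t 13.45 j [ 0.51  0.3   1.93  0.01  0.93 -1.07]
[0.43250861 0.32551398 0.20809688] [-0.64423678 -0.83010351  2.80367348]
wrist 8804 [0.4038 0.326  0.063 ] [0.3524 0.3171 0.0598] [0.4521 0.3358 0.0657] pitch 0.044 yaw 0.026
side 167 [0.3856 0.3262 0.0619] [0.3494 0.3155 0.0538] [0.4263 0.3353 0.0689] pitch 0.047 yaw -0.029
  prong 81 [0.527 0.336 0.061] [0.549 0.37  0.067] [0.492 0.321 0.052]
top 2
```

Contact at the rear post is levelling the pole as intended. I'll press a little further, then release.

```bash
python3 -m jog '0.002 0 -0.001 0;0.003 0 -0.001 0;0.003 0 -0.001 0'; python3 pole.py;  python3 -m jog '0 0 0 0;0 0 0 0;0 0 0 0;0 0 0 0;0 0 0 0' 0.5; python3 to.py 0.431 0.3252 0.206 90; python3 pole.py
```

```text
time_s: 13.9
position: [0.4325, 0.3257, 0.2064]
tcp_rot: [[-0.017, -0.002, 1.0], [0.0, 1.0, 0.002], [-1.0, 0.0, -0.017]]
contact_force: [0.6, -3.0, 7.8]
opening: 0.0191
[0.4324641  0.32565555 0.20642888] [ 0.55546406 -3.04973503  7.75155015]
wrist 8773 [0.4042 0.3261 0.062 ] [0.3529 0.3173 0.0597] [0.4529 0.3359 0.0637] pitch 0.021 yaw 0.026
side 166 [0.3858 0.3262 0.0614] [0.35   0.3153 0.053 ] [0.4272 0.3353 0.0673] pitch 0.026 yaw -0.028
  prong 79 [0.528 0.336 0.057] [0.548 0.37  0.065] [0.49  0.321 0.05 ]
top 1
time_s: 14.55
position: [0.4323, 0.3256, 0.2061]
tcp_rot: [[-0.017, -0.002, 1.0], [0.0, 1.0, 0.002], [-1.0, 0.0, -0.017]]
contact_force: [0.9, 0.2, -0.2]
opening: 0.0423
row 0.0001 -0.0004 -0.0013 0.0024 now [0.4323 0.3256 0.2061] 90.14 F [ 0.9  0.2 -0.2] T [ 0.07 -0.03  0.07] open 0.0423 t 14.55 j [ 0.51  0.3   1.93  0.01  0.92 -1.07]
[0.43226061 0.32561523 0.20610399] [ 0.87395499  0.21378473 -0.22317633]
wrist 8739 [0.4045 0.3262 0.0613] [0.3534 0.3173 0.0594] [0.4536 0.336  0.0627] pitch 0.004 yaw 0.026
side 180 [0.389  0.3269 0.0608] [0.3512 0.3164 0.0524] [0.431  0.3356 0.0659] pitch 0.006 yaw 0.006
  prong 84 [0.53  0.337 0.054] [0.551 0.37  0.062] [0.491 0.32  0.049]
top 2
```

```bash
python3 -m jog '-0.02 0 0 0;-0.06 0 0 0;-0.11 0 0 0;-0.16 0 0 0;-0.2 0 0 0' 0.6; python3 -m jog '0 0 0 0;0 0 0 0';  python3 pole.py; python3 rail.py
python3 - <<'E'
from h import *
im,d,w=cloud("wrist"); hsv=cv2.cvtColor(im,cv2.COLOR_RGB2HSV); H,S,V=[hsv[...,i].astype(int) for i in range(3)]
p=w[(H>5)&(H<18)&(S>180)&(V>130)&(w[...,2]>.056)&(w[...,2]<.07)]; print(cv2.minAreaRect((p[:,:2]*1000).astype(np.float32)))
t,_,wt=cloud("top"); s,_,_=cloud("side")
save(np.vstack([np.hstack([cv2.resize(im,(400,250)),cv2.resize(t,(400,250))]),np.hstack([cv2.resize(s,(400,250)),cv2.resize(s[80:280,180:340],(400,250))])]),"f.png")
hsv=cv2.cvtColor(t,cv2.COLOR_RGB2HSV); H,S=hsv[...,0],hsv[...,1]; x,y,zz=[wt[...,i] for i in range(3)]
m=(H>22)&(H<38)&(S>150)&(x>.2)&(x<.6)&(abs(y)<.3)&(zz>.05); print("tin",np.median(wt[m],0))
E
```

```text
time_s: 15.2
position: [0.4358, 0.3257, 0.4096]
tcp_rot: [[-0.014, -0.003, 1.0], [0.002, 1.0, 0.003], [-1.0, 0.002, -0.014]]
contact_force: [-0.2, -0.0, 0.2]
opening: 0.0513
time_s: 15.4
position: [0.4362, 0.3259, 0.4116]
tcp_rot: [[-0.01, -0.002, 1.0], [0.004, 1.0, 0.003], [-1.0, 0.004, -0.01]]
contact_force: [-0.5, -0.8, -0.8]
opening: 0.0512
[0.43616805 0.3259099  0.41160171] [-0.51895102 -0.82173855 -0.78272367]
wrist 1672 [0.4082 0.3269 0.0611] [0.3546 0.3175 0.0592] [0.4681 0.336  0.0631] pitch 0.001 yaw 0.013
  prong 511 [0.527 0.336 0.054] [0.551 0.372 0.057] [0.49  0.323 0.051]
side 257 [0.4079 0.3268 0.0607] [0.3507 0.3162 0.0533] [0.4656 0.3357 0.0664] pitch 0.001 yaw -0.005
  prong 79 [0.528 0.336 0.054] [0.551 0.371 0.06 ] [0.491 0.321 0.048]
top 7
red 27 [0.61  0.05  0.154] [0.656 0.057 0.176]
rail 283 [0.686  0.0573 0.1576]
rail 0 [nan nan nan]
((411.4700012207031, 327.1158447265625), (18.772916793823242, 116.05754089355469), 89.88555145263672)
tin [0.45494716 0.08198189 0.06835268]
  return _methods._mean(a, axis=axis, dtype=dtype,
  ret = um.true_divide(
```

View pics/f.png

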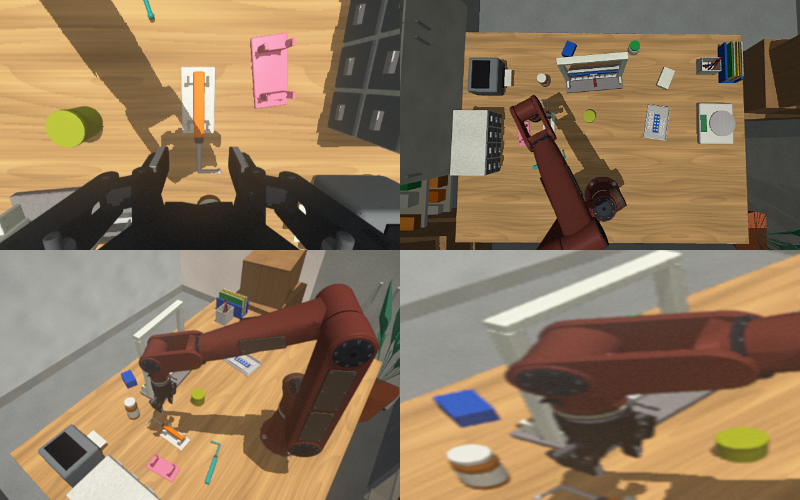

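The final picture shows the pole lying in its cradle with the prong left, at (200,100) in the wrist panel. The sash is down in the top panel and the bystanders have not moved. I'll check the pole's x against the cradle base in the wrist view.

```bash
python3 - <<'E'
from h import *
im,d,w=cloud("wrist"); z=np.load("w1.npz")
for im,w in((z["im"],z["w"]),(im,w)):
    hsv=cv2.cvtColor(im,cv2.COLOR_RGB2HSV); H,S,V=[hsv[...,i].astype(int) for i in range(3)]
    x,y,zz=[w[...,i] for i in range(3)]
    b=w[(S<60)&(V>60)&(zz>.002)&(zz<.014)&(x>.3)&(x<.5)&(y>.27)&(y<.38)]; print("base",cv2.minAreaRect((b[:,:2]*1000).astype(np.float32)))
    p=w[(H>5)&(H<18)&(S>180)&(V>130)&(zz>.056)&(zz<.07)]; print("pole",cv2.minAreaRect((p[:,:2]*1000).astype(np.float32)))
E
```

```text
base ((410.4675598144531, 325.0399475097656), (139.6727752685547, 69.37773132324219), 0.07601170241832733)
pole ((409.11456298828125, 325.0451965332031), (18.38741683959961, 117.02668762207031), 89.77452850341797)
base ((409.7820129394531, 325.04962158203125), (137.29745483398438, 69.20923614501953), 0.1793067902326584)
pole ((411.51324462890625, 326.5989685058594), (18.804821014404297, 116.30083465576172), 89.78997802734375)
```

The pole is within 2 mm of the cradle centre in both x and y, level and aligned, and the robot is touching nothing. Handing in.

```bash
python3 -c "
from workcell import manip
print(manip.job_done())"
```

```text
the job is handed in; nothing more can be done
None
```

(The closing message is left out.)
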